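Put the deburred pump parts away in their holders

TASK

Put the five deburred pump parts away, each where its kind belongs: both seal rings flat over the post of the ring stand, the large one at the bottom and the small one on top of it; each flanged bush standing upright on its flange in the pocket of its own size, down on the pocket's floor; and the shaft key lying flat in the tray, along the tray's length. Set every part down rather than letting it drop, and leave the bottle and the loupe where they are.

Things in the scene. Friction and masses are not known exactly. Their poses are not given: they have to be found in the camera images.
- ring_large: Large flat bronze seal ring, outer diameter 66, bore 40, thickness 12 mm, lying flat on the bench, about 0.22 kg. Origin at the centre of its underside, z up.
- ring_small: Small flat bronze seal ring, outer diameter 52, bore 36, thickness 12 mm, lying flat on the bench, about 0.12 kg. Origin at the centre of its underside, z up.
- bush_large: Large flanged bronze bush standing on its flange: flange diameter 56, thickness 6 mm; above it a plain round barrel of diameter 36 mm with a bore of 24 mm; overall height 40 mm, about 0.27 kg. Origin at the centre of its underside (the flange's underside), z up.
- bush_small: Small flanged bronze bush standing on its flange: flange diameter 36, thickness 5 mm; above it a plain round barrel of diameter 24 mm with a bore of 14 mm; overall height 34 mm, about 0.11 kg. Origin at the centre of its underside, z up.
- key: Dark steel parallel shaft key, a flat bar with round ends, 70 long, 18 wide, 11 mm tall, lying flat on the bench, about 0.1 kg. Origin at the centre of its underside, x along its length, z up. It may point any way; its two ends are alike.
- ring_stand: Fixed stand for rings: a dark steel base disc, diameter 80, thickness 10 mm, with one upright bright steel post of diameter 20 mm in its middle; the post's chamfered tip is 60 mm above the bench. Origin on the bench under the post, z up. A ring goes over the post and lies flat on the disc, 10 mm above the bench, and the next one on top of it.
- bush_block: Fixed grey plastic block for the bushes, 92 (its x) by 156 (its y) by 14 mm tall, with two round flat-bottomed pockets, 8 mm deep, pocket floor 6 mm above the bench. The large pocket, diameter 72 mm, is centred 34 mm from the origin along the block's +y; the small pocket, diameter 52 mm, 40 mm along -y. Origin in the middle of the block's underside, on the bench, z up. Turned by up to 0.3 rad.
- key_tray: Fixed shallow aluminium tray for the key, lined with cork, outside 116 (its x) by 90 mm (its y), inside 110 by 84 mm, rim 12 mm and inner floor 4 mm above the bench. Origin in the middle of its underside, on the bench; x along its length, z up. Turned by up to 0.3 rad.
- bottle: Bystander: loose green glass bottle, diameter 64, height 200 mm, standing at the right of the work. Origin at the centre of its underside.
- loupe: Bystander: small loose black eyepiece loupe, diameter 38, height 32 mm, standing at the left of the work. Origin at the centre of its underside.
Mind the look-alikes: they are no part of the job. There is more than one size of the bush_block; the job needs the middle-sized.

How it is judged:
By the outcome, as a careful person would: the job done as asked, in the order asked, and still so for the second after the job is handed in, with the robot touching nothing.
It also fails if it takes over 118 s, if anything falls off the work surface, if the arm or the gripper's body presses on something with over 40 N, if the wrist force passes 120 N, or if a joint passes its speed limit or range.

ROBOT

A 6-joint arm with a two-finger parallel gripper is mounted at the origin on the work surface. World frame = base frame: x ahead of the robot, y to its left, z up, the work surface at z = 0. Lengths are in m, angles in rad, forces in N, time in s.
With the tool pointing down it reaches from about 0.425 to 0.95 m from the base axis. Payload 3.5 kg.
Tool frame: the origin (TCP) lies at the very end of the fingers, on their centre line; the grasp point (between the pads) lies ctrl.pinch_z behind it (ctrl.pinch_z is the distance from the TCP to the grasp point, in m); z points along the fingers, y is the line along which they close (so a half turn about z gives the same grasp; the last joint's range is limited). The gripper opens to 85 mm and grips with 20 to 120 N. Pads are 22 mm wide; open, the fingers measure 114 mm over their backs; the gripper's body (76 mm by 85 mm) begins 54 mm behind the grasp point. The pads swing forward as they close: fully open they stand 13 mm farther back than shut.
Start: joints at [1.129, 0.286, 1.577, -0, 1.279, -0.15], TCP at [0.194, 0.646, 0.231] pointing down, gripper open.
Joint ranges: [-2.77, 2.77], [-0.9, 2.22], [0.21, 2.48], [-1.53, 4.67], [0.24, 2.81], [-2.84, 2.84]. Speed limits (rad/s): [2.79, 2.79, 3.14, 3.14, 3.14, 3.14].

INTERFACE

Orientations are given as a unit quaternion [x, y, z, w].
In Python, from plant import ctrl gives the robot as it stands.
- The arm moves only by the shell command python3 -m inch 'ROWS' [FORCE]. ROWS is a JSON list of rows, 1 to 10 of them, each of 7 numbers: dx, dy, dz in m, then a rotation vector rx, ry, rz in rad, then the opening from 0.0 (shut) to 1.0 (fully open); each row is the pose to reach, as a shift and turn from the pose commanded when the command began, along the tool's axes at that moment; what a row does not reach only later rows make up. A row lasts 1/8 s, in which the tool goes at most 0.0625 m and 0.188 rad, less where a joint would pass 70% of its speed; a pose out of reach is approached as far as the arm can. The fingers move at their own pace and stop on an object; FORCE is the grip in N (left out, the last holds). Time passes only in rows, so rows that do not move let the fingers close. It prints the time, the measured TCP pose, the force, the opening and the grip force at its end.
- ctrl.get_state(): the state, without advancing time (a new reading comes with each control period).
- ctrl.read_camera(name): name is "side" or "top" or "wrist"; returns a dict with "pixels" (400x640x3 uint8, red, green, blue), "camera_matrix" (3x3 intrinsics, pixels), "xyz" and "orientation" of the camera in the world. Camera axes: x right, y down, z forward; pixel columns grow to the right and rows downward; lengths in m; the calibration is good to about 2 mm. A picture is of the moment at which its call begins. There is no depth.
- ctrl.sign_off(): hands the job in; it is judged then, once.
Trained networks look in the newest picture that a camera, given by its name, has taken for a name from the list of things; names that differ only in an ending like _2 or _b are one class to them, and where a whole thing is asked for, a point or a joint stands for the part that bears it (a point fixed in the world has none). Each returns a list of dicts, best first, with "conf" (0 to 1); they miss things now and then, are a little off and sometimes report something else, mostly with a low value. They report only what shows in the picture. A call takes as long as a camera call. They do not tell look-alikes from the thing itself.
- ctrl.recognise(camera, thing): "position" ([x, y, z] in m, in world coordinates, good to about 4 mm: the middle of the surface that is visible of it).
- ctrl.masks_of(camera, thing): "region" (400x640 bool, what is visible of it).
- ctrl.mark_of(camera, thing): "position" ([x, y, z] in m, in world coordinates, good to about 4 mm: a listed point, or the origin of a listed thing).
The state is a dict: "time": time; "qpos": joint angles; "dq": joint speeds; "joint_efforts": joint torques, N m; "eef_pos": TCP position; "tcp_rot": TCP orientation; "contact_force": force on the tool from outside, world axes, zero at the start; "wrist_torque": the same for the moment, N m; "opening": opening from 0.0 (shut) to 1.0 (fully open); "finger_force": force on a finger pad.
Only numpy, scipy, OpenCV 4.12 (cv2) and the standard library are available. Lean on these libraries where they do the work, as an engineer would, in place of code of your own. Each camera call takes 0.05 s, during which the arm holds its last target. There are 200 camera calls.

## Working session

There is one attempt and no reset: what is moved stays moved. The work goes in short steps, Python scripts to look and compute and a shell command to move; the robot and the scene stay as the last step left them, time stands still between calls to the robot, and variables do not carry over. Pictures are saved under pics/ and viewed, at most 19 in all, crops included, and the job is handed in when it is done.

```bash
ls; mkdir -p pics; python3 - <<'E'
from plant import ctrl
import cv2
print(ctrl.pinch_z, ctrl.get_state())
for n in("top","side"):
    r=ctrl.read_camera(n); cv2.imwrite(f"pics/{n}0.png",r["pixels"][:,:,::-1]); print(n,r["camera_matrix"],r["xyz"],r["orientation"])
    for t in "ring_large ring_small bush_large bush_small key ring_stand bush_block key_tray bottle loupe".split():
        print(t,[(round(d["conf"],2),[round(float(v),3) for v in d["position"]]) for d in ctrl.mark_of(n,t)][:4])
E
```

```text
pics
0.0187 {'time': 0.0, 'qpos': array([ 1.12896565e+00,  2.87196633e-01,  1.57816693e+00, -9.14173926e-06,
        1.27858068e+00, -1.50041530e-01]), 'dq': array([ 0.0012247 , -0.00063707, -0.00075369,  0.00117682, -0.00075645,
       -0.00049261]), 'joint_efforts': array([ 5.07857603e-04, -4.05966103e+01, -2.92635280e+01, -9.47395438e-05,
        5.76620630e-03,  6.82795132e-06]), 'eef_pos': array([0.19389488, 0.6458752 , 0.22993197]), 'tcp_rot': array([ 1.45376150e-01,  9.89375759e-01, -1.12595701e-03, -3.38717562e-04]), 'contact_force': array([ 0.29043424, -0.13173161, -0.12190141]), 'wrist_torque': array([0.01384135, 0.03823789, 0.00892368]), 'finger_force': 0.0, 'opening': 1.0021643518795391}
top [[498.72053761   0.         319.37821774]
 [  0.         498.72053761 200.33528173]
 [  0.           0.           1.        ]] [ 0.40079186 -0.02549716  1.64674421] [ 0.70884433 -0.70371766  0.03141899 -0.03652415]
ring_large [(0.53, [0.469, -0.301, -0.003])]
ring_small [(0.74, [0.473, 0.155, 0.001]), (0.51, [0.456, -0.143, 0.003])]
bush_large [(0.74, [0.422, 0.017, 0.001])]
bush_smal
[... 525 characters left out ...]
       ]] [ 0.12788286 -0.77256349  0.9961102 ] [ 0.90695635 -0.21653051  0.09313963 -0.34909845]
ring_large [(0.74, [0.632, -0.468, 0.0]), (0.73, [0.47, -0.304, -0.001])]
ring_small [(0.7, [0.451, -0.144, 0.001]), (0.4, [0.643, -0.005, -0.0])]
bush_large [(0.76, [0.423, 0.015, -0.006])]
bush_small [(0.71, [0.474, 0.159, 0.003])]
key [(0.55, [0.425, 0.288, 0.001])]
ring_stand [(0.88, [0.628, 0.205, -0.003]), (0.37, [0.643, -0.009, 0.002])]
bush_block [(0.88, [0.805, -0.016, 0.003]), (0.72, [0.281, 0.423, 0.001]), (0.57, [0.645, -0.008, 0.0])]
key_tray [(0.92, [0.627, -0.212, 0.003])]
bottle [(0.84, [0.634, -0.469, -0.0])]
loupe [(0.44, [0.648, 0.437, -0.003]), (0.21, [0.632, -0.47, -0.001])]
```

```bash
python3 - <<'E'
import cv2
i=cv2.imread("pics/top0.png"); cv2.imwrite("pics/top0c.png",cv2.resize(i[40:340,120:520],None,fx=2,fy=2,interpolation=cv2.INTER_CUBIC))
E
```

```text
(no output)
```

View pics/top0c.png

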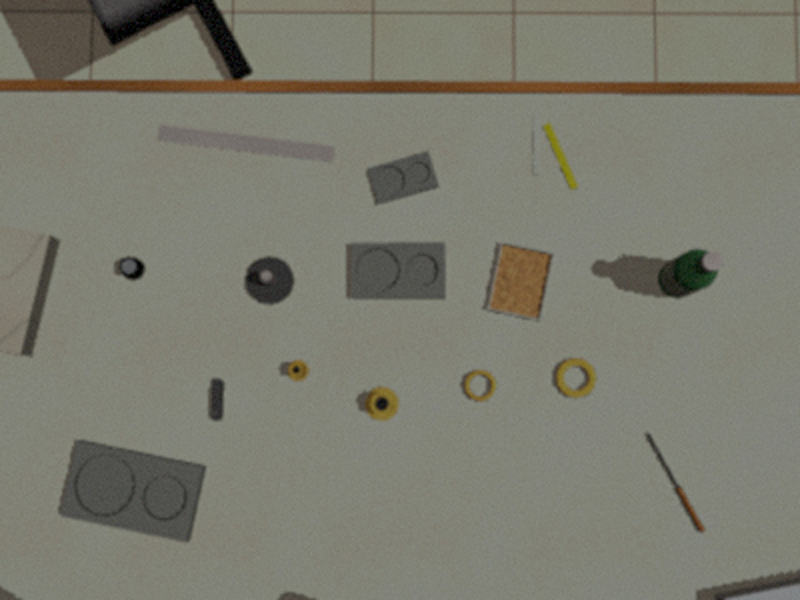

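View pics/side0.png

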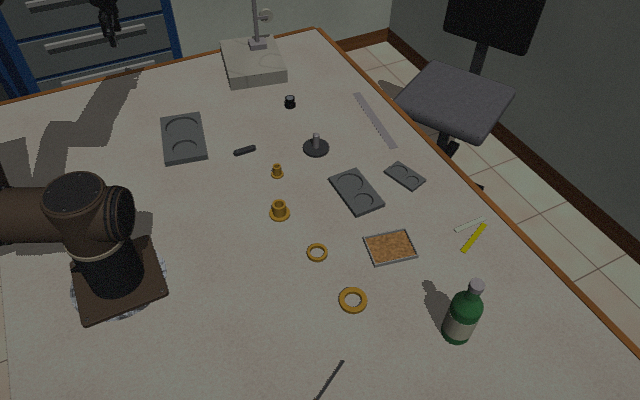

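Top crop shows three two-pocket blocks: small (403,177), middle (396,270), large (132,490). The middle one, measuring about 99 px ≈ 160 mm long, matches 156 mm, so I take the block at (0.643,-0.008). I'll check it in a crop while measuring the poses.

```bash
cat > h.py <<'E'
import numpy as np, cv2, sys
from plant import ctrl
from scipy.spatial.transform import Rotation as R
def proj(cam,uv,h):
    uv=np.atleast_2d(np.asarray(uv,float)); K=cam["camera_matrix"]
    d=np.c_[uv,np.ones(len(uv))]@np.linalg.inv(K).T@R.from_quat(cam["orientation"]).as_matrix().T
    o=np.asarray(cam["xyz"]); return (o+d*((h-o[2])/d[:,2])[:,None])[:,:2]
def to(x,y,z,a=0.):
    "shift and turn, tool axes, to a TCP pose pointing down with the tool's y at angle a from world y"
    s=ctrl.get_state(); T=R.from_quat(s["tcp_rot"])
    c,n=np.cos(a),np.sin(a); G=R.from_matrix(np.array([[-c,-n,0],[-n,c,0],[0,0,-1.]]))
    d=T.inv().apply(np.array([x,y,z])-s["eef_pos"]); r=(T.inv()*G).as_rotvec()
    print("d",d.round(4),"r",r.round(3),"rows",np.ceil(max(np.linalg.norm(d)/.0625,np.linalg.norm(r)/.188)))
def shot(n,name=None,crop=None,f=2):
    c=ctrl.read_camera(n)
    if name:
        i=c["pixels"][:,:,::-1]
        if crop: u,v,w,h=crop; i=cv2.resize(i[v:v+h,u:u+w],None,fx=f,fy=f,interpolation=cv2.INTER_CUBIC)
        cv2.imwrite(f"pics/{name}.png",i)
    return c
def outline(n,c,t,h,k=0):
    "mask outlines on the plane z=h: conf, minimum rectangle centre, size, angle of its long side from world x, pixel box"
    out=[]
    for m in ctrl.masks_of(n,t):
        cs=cv2.findContours(m["region"].astype(np.uint8),0,1)[0]
        if not cs: continue
        p=max(cs,key=len)[:,0]
        if len(p)<5: continue
        w=proj(c,p,h); (x,y),(a,b),g=cv2.minAreaRect((w*1000).astype(np.float32))
        if a<b: a,b,g=b,a,g+90
        print(t,n,round(m["conf"],2),"xy",round(x/1000,4),round(y/1000,4),"size",round(a),round(b),"ang",round((np.radians(g)+1.571)%3.1416-1.571,3),"px",p.mean(0).round())
E
python3 - <<'E'
from h import *
hs=dict(ring_large=.012,ring_small=.012,bush_large=.006,bush_small=.005,key=.011,ring_stand=.01,bush_block=.014,key_tray=.012)
for n in("top","side"):
    c=shot(n,"blk" if n=="top" else None,(280,110,130,90),6)
    for t,h in hs.items(): outline(n,c,t,h)
to(.47,.15,.25)
E
```

```text
ring_large top 0.57 xy 0.4679 -0.302 size 62 62 ang -1.564 px [407. 229.]
ring_small top 0.66 xy 0.4528 -0.1476 size 51 49 ang 0.789 px [360. 233.]
bush_large top 0.56 xy 0.4681 -0.3031 size 63 62 ang -0.008 px [408. 229.]
bush_large top 0.53 xy 0.4199 0.0118 size 49 49 ang -1.563 px [311. 242.]
bush_small top 0.5 xy 0.4763 0.1539 size 26 23 ang 0.017 px [269. 225.]
key top 0.33 xy 0.4679 -0.3023 size 62 62 ang -1.564 px [408. 229.]
ring_stand top 0.94 xy 0.6248 0.2024 size 77 74 ang -1.564 px [255. 180.]
bush_block top 0.9 xy 0.6424 -0.0097 size 155 93 ang -1.564 px [319. 175.]
bush_block top 0.85 xy 0.2784 0.4173 size 215 126 ang 1.378 px [187. 285.]
bush_block top 0.81 xy 0.7987 -0.0175 size 107 65 ang -1.294 px [321. 129.]
key_tray top 0.61 xy 0.6267 -0.2134 size 118 90 ang -0.192 px [380. 180.]
ring_large side 0.97 xy 0.4669 -0.3041 size 68 62 ang 1.072 px [353. 300.]
ring_large side 0.33 xy 0.625 -0.2159 size 124 103 ang -0.247 px [390. 247.]
ring_small side 0.8 xy 0.4545 -0.1481 size 56 50 ang 0.43 px [317. 252.]
bush_large side 0.69 xy 0.6352 0.2075 size 101 80 ang 0.531 px [316. 146.]
bush_large side 0.54 xy 0.4277 0.0241 size 78 53 ang 1.141 px [279. 211.]
bush_large side 0.39 xy 0.4554 -0.1447 size 54 50 ang 0.408 px [317. 252.]
bush_small side 0.6 xy 0.4831 0.1643 size 62 34 ang 1.15 px [277. 171.]
key side 0.49 xy 0.429 0.2801 size 69 30 ang -0.039 px [245. 150.]
ring_stand side 0.89 xy 0.6305 0.2006 size 100 77 ang 0.53 px [316. 147.]
bush_block side 0.75 xy 0.6418 -0.0141 size 165 100 ang -1.564 px [356. 192.]
bush_block side 0.7 xy 0.7971 -0.0229 size 109 70 ang -1.285 px [405. 176.]
bush_block side 0.55 xy 0.2801 0.4155 size 235 127 ang 1.374 px [183. 139.]
key_tray side 0.78 xy 0.6252 -0.2142 size 124 101 ang -0.204 px [390. 247.]
d [-0.407  -0.3961 -0.0186] r [-0.     0.    -0.292] rows 10.0
```

View pics/blk.png

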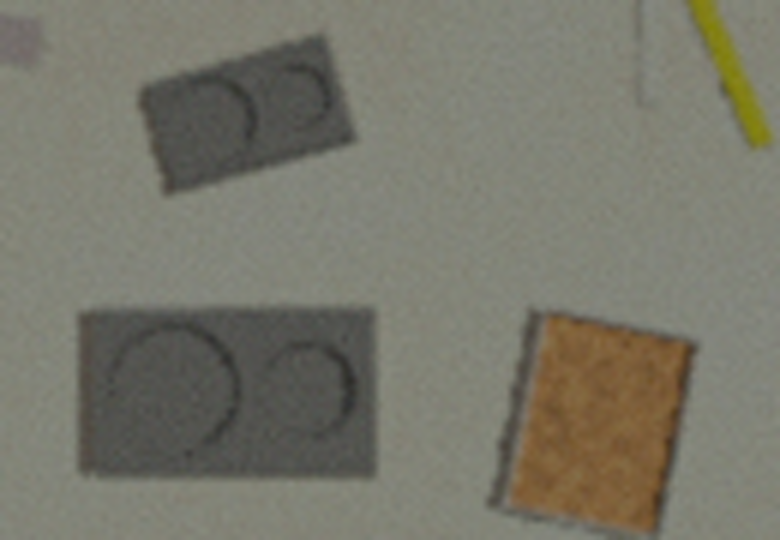

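The crop shows the middle block (155×93 mm, large pocket at (175,390), small pocket at (310,390)). The others measure 107×65 and 215×126, so the middle one is the right one.

```bash
python3 -m inch '[[-0.407,-0.396,-0.02,0,0,-0.292,1],[-0.407,-0.396,-0.02,0,0,-0.292,1],[-0.407,-0.396,-0.02,0,0,-0.292,1],[-0.407,-0.396,-0.02,0,0,-0.292,1],[-0.407,-0.396,-0.02,0,0,-0.292,1],[-0.407,-0.396,-0.02,0,0,-0.292,1],[-0.407,-0.396,-0.02,0,0,-0.292,1],[-0.407,-0.396,-0.02,0,0,-0.292,1],[-0.407,-0.396,-0.02,0,0,-0.292,1],[-0.407,-0.396,-0.02,0,0,-0.292,1]]'
python3 - <<'E'
from h import *
c=shot("wrist","w1"); print(c["xyz"],proj(c,[[320,200],[0,0],[639,0],[0,399],[639,399]],0))
to(.468,-.303,.22)
E
```

```text
time: 3.25
eef_pos: [0.4716, 0.147, 0.2518]
tcp_rot: [0.003, 1.0, -0.0, 0.001]
contact_force: [-0.3, 0.7, 0.4]
opening: 1.005
finger_force: 0.0
[0.39977578 0.14899224 0.39380138] [[ 0.51372995  0.1428779 ]
 [ 0.25817579 -0.24476273]
 [ 0.26182964  0.53394168]
 [ 0.89717079 -0.4572729 ]
 [ 0.90334415  0.73498094]]
d [ 0.0012 -0.4512  0.0316] r [-0.     0.    -0.004] rows 8.0
```

View pics/w1.png

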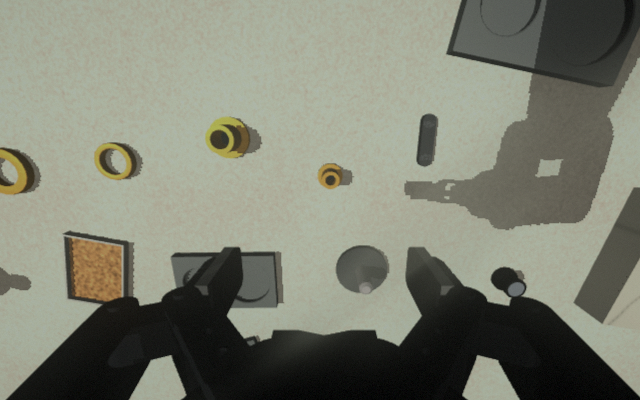

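Wrist view shows all the parts: rings at (10,172) and (115,160), bushes at (227,137) and (330,176), key (427,140), stand (361,270). I'll measure from this picture.

```bash
python3 - <<'E'
from h import *
c=shot("wrist")
for t,h in dict(ring_small=.012,bush_large=.006,bush_small=.005,key=.011,ring_stand=.01).items():
    outline("wrist",c,t,h); print(t,[(round(d["conf"],2),np.round(d["position"],4)) for d in ctrl.mark_of("wrist",t)][:2])
E
python3 -m inch '[[0,-0.451,0.02,0,0,0,1],[0,-0.451,0.02,0,0,0,1],[0,-0.451,0.02,0,0,0,1],[0,-0.451,0.02,0,0,0,1],[0,-0.451,0.02,0,0,0,1],[0,-0.451,0.02,0,0,0,1],[0,-0.451,0.02,0,0,0,1],[0,-0.451,0.02,0,0,0,1]]'
python3 - <<'E'
from h import *
c=shot("wrist","w2")
for t,h in dict(ring_large=.012,ring_small=.012,key_tray=.012,bush_block=.014).items():
    outline("wrist",c,t,h)
to(.468,-.303,.03)
E
```

```text
ring_small wrist 0.96 xy 0.4526 -0.1383 size 57 51 ang 1.568 px [113. 160.]
ring_small [(0.58, array([ 0.4549, -0.1451,  0.0035]))]
bush_large wrist 0.86 xy 0.422 0.0183 size 58 56 ang 1.084 px [226. 137.]
bush_large [(0.55, array([ 0.4217,  0.0174, -0.0023]))]
bush_small wrist 0.79 xy 0.4762 0.1559 size 35 31 ang -0.003 px [328. 176.]
bush_small [(0.91, array([ 0.4767,  0.153 , -0.001 ]))]
key wrist 0.97 xy 0.4274 0.2858 size 67 23 ang -0.001 px [425. 140.]
key wrist 0.52 xy 0.4707 -0.279 size 68 43 ang -0.318 px [ 14. 172.]
key [(0.64, array([ 4.315e-01,  2.889e-01, -1.000e-04])), (0.3, array([6.486e-01, 4.311e-01, 5.000e-04]))]
ring_stand wrist 0.93 xy 0.6224 0.2048 size 82 79 ang 0.868 px [360. 269.]
ring_stand [(0.79, array([ 0.6276,  0.2035, -0.0012])), (0.4, array([ 0.426 ,  0.0176, -0.0006]))]
time: 4.85
eef_pos: [0.4695, -0.304, 0.2309]
tcp_rot: [0.002, 1.0, -0.0, -0.0]
contact_force: [-0.4, -0.4, -0.3]
opening: 1.0
finger_force: 0.0
ring_large wrist 0.72 xy 0.4656 -0.3 size 65 64 ang 1.568 px [325. 173.]
ring_small wrist 0.96 xy 0.4526 -0.1457 size 55 50 ang 1.568 px [444. 163.]
key_tray wrist 0.97 xy 0.6228 -0.2114 size 121 93 ang -0.214 px [382. 278.]
bush_block wrist 0.92 xy 0.7954 -0.0383 size 72 69 ang 0.261 px [486. 375.]
bush_block wrist 0.74 xy 0.6377 -0.0116 size 165 98 ang 1.568 px [526. 280.]
d [ 0.0023 -0.0038  0.2013] r [ 0.001 -0.     0.002] rows 4.0
```

View pics/w2.png

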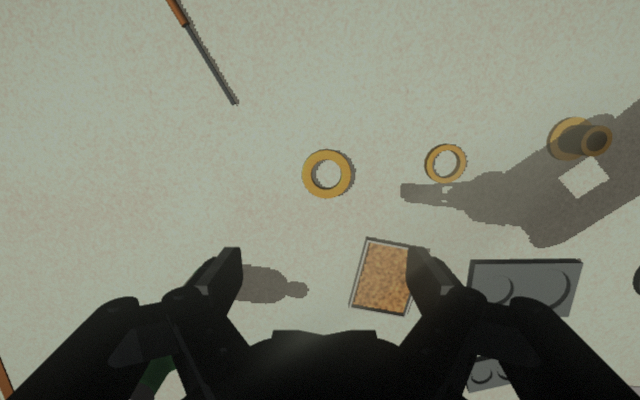

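The picture shows ring_large at (327,173), with the gripper directly above it in world coordinates. Descending.

```bash
python3 -m inch '[[0.0025,0.002,0.06,0,0,0,1],[0.0025,0.002,0.12,0,0,0,1],[0.0025,0.002,0.18,0,0,0,1],[0.0025,0.002,0.215,0,0,0,1],[0.0025,0.002,0.233,0,0,0,1],[0.0025,0.002,0.233,0,0,0,1],[0.0025,0.002,0.233,0,0,0,0.6],[0.0025,0.002,0.233,0,0,0,0.6],[0.0025,0.002,0.233,0,0,0,0.6],[0.0025,0.002,0.233,0,0,0,0.6]]' 40
python3 - <<'E'
from h import *
shot("wrist","w3"); to(.6255,.204,.1)
E
```

```text
time: 6.35
eef_pos: [0.4693, -0.3002, 0.0016]
tcp_rot: [-0.0, 1.0, -0.001, 0.002]
contact_force: [-0.4, 1.1, 5.7]
opening: 0.744
finger_force: 42.4
d [-0.1567  0.5038 -0.0994] r [-0.003  0.004  0.   ] rows 9.0
```

View pics/w3.png

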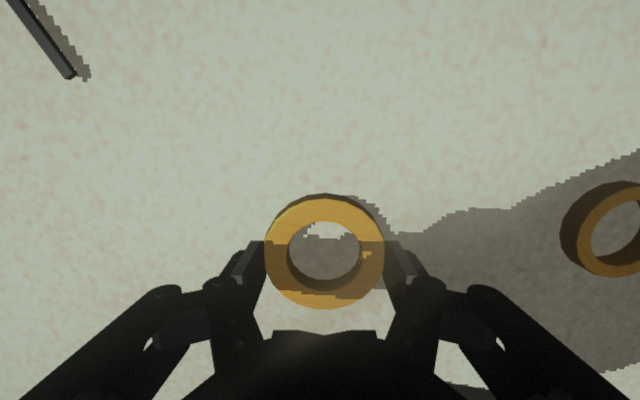

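Ring held with the fingers at its sides. Lift and check its offset in the hand.

```bash
python3 -m inch '[[0,0,-0.05,0,0,0,0.6],[0,0,-0.11,0,0,0,0.6],[-0.08,0.04,-0.13,0,0,0,0.6],[-0.157,0.09,-0.13,0,0,0,0.6],[-0.157,0.15,-0.13,0,0,0,0.6],[-0.157,0.21,-0.13,0,0,0,0.6],[-0.157,0.27,-0.13,0,0,0,0.6],[-0.157,0.33,-0.13,0,0,0,0.6],[-0.157,0.39,-0.13,0,0,0,0.6],[-0.157,0.45,-0.13,0,0,0,0.6]]'
python3 -m inch '[[0,0.05,0,0,0,0,0.6],[0,0.05,0,0,0,0,0.6]]'
python3 - <<'E'
from h import *
c=shot("wrist","w4"); z=ctrl.get_state()["eef_pos"]; print(z)
outline("wrist",c,"ring_large",z[2]+.0104); outline("wrist",c,"ring_stand",.01)
to(.6255,.204,.1)
E
```

```text
time: 7.65
eef_pos: [0.6246, 0.1289, 0.1299]
tcp_rot: [-0.0, 1.0, 0.0, 0.001]
contact_force: [0.6, -0.3, -2.1]
opening: 0.737
finger_force: 45.2
time: 7.9
eef_pos: [0.6241, 0.1807, 0.1297]
tcp_rot: [-0.003, 1.0, 0.0, 0.001]
contact_force: [0.1, -0.8, -1.2]
opening: 0.744
finger_force: 45.2
[0.62434558 0.17863385 0.12946814]
ring_large wrist 0.77 xy 0.6202 0.1822 size 67 63 ang 0.006 px [324. 251.]
ring_stand wrist 0.74 xy 0.6118 0.2111 size 79 51 ang 1.167 px [351. 185.]
d [-0.0009  0.0276  0.029 ] r [-0.     0.001  0.   ] rows 1.0
```

View pics/w4.png

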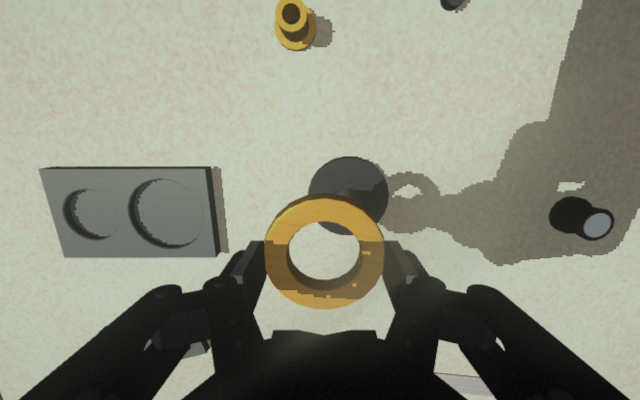

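Image: ring at (324,251) in hand, stand disc at (349,195), post hidden behind the ring. Align above the post, then lower.

```bash
python3 -m inch '[[-0.002,0.024,0,0,0,0,0.6],[-0.002,0.024,0.02,0,0,0,0.6],[-0.002,0.024,0.04,0,0,0,0.6]]'
python3 - <<'E'
from h import *
c=shot("wrist","w5",(220,130,220,200),3); to(.6265,.203,.012); to(.6265,.203,.09)
E
```

```text
time: 8.43
eef_pos: [0.6261, 0.2004, 0.0867]
tcp_rot: [0.0, 1.0, -0.0, -0.0]
contact_force: [-0.4, 0.1, -1.8]
opening: 0.738
finger_force: 45.2
d [-0.0034  0.0032  0.0705] r [-0.001 -0.007 -0.   ] rows 2.0
d [-0.0028  0.0031 -0.0075] r [-0.001 -0.007 -0.   ] rows 1.0
```

View pics/w5.png

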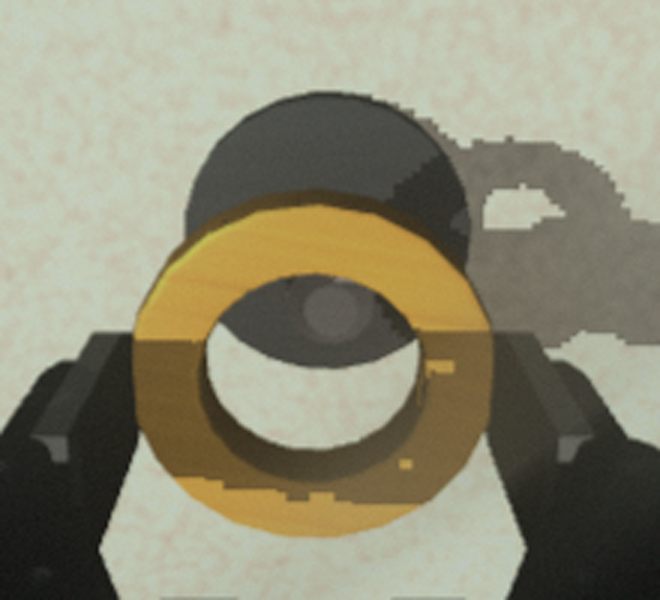

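Post tip at crop (330,312) → px (330,234). Ring bore at px (325,252).

```bash
python3 - <<'E'
from h import *
c=shot("wrist"); s=ctrl.get_state()["eef_pos"]; print(s, proj(c,[330,234],.06), proj(c,[325,252.5],s[2]+.0104))
to(.6265,.203,.012)
E
```

```text
[0.62338811 0.19985086 0.08323159] [[0.62181662 0.20548488]] [[0.61813138 0.20217531]]
d [-0.0037  0.0033  0.0712] r [-0.002 -0.009 -0.   ] rows 2.0
```

```bash
python3 -m inch '[[-0.0037,0.0033,0,0,0,0,0.6],[-0.0037,0.0033,0.03,0,0,0,0.6],[-0.0037,0.0033,0.05,0,0,0,0.6],[-0.0037,0.0033,0.062,0,0,0,0.6],[-0.0037,0.0033,0.067,0,0,0,0.6],[-0.0037,0.0033,0.07,0,0,0,0.6],[-0.0037,0.0033,0.071,0,0,0,0.6],[-0.0037,0.0033,0.071,0,0,0,0.6]]'
```

```text
time: 9.52
eef_pos: [0.6306, 0.2043, 0.018]
tcp_rot: [-0.0, 1.0, 0.0, 0.001]
contact_force: [0.0, -0.3, -2.0]
opening: 0.74
finger_force: 45.2
```

```bash
python3 -m inch '[[0.003,-0.001,0.002,0,0,0,0.6],[0.003,-0.001,0.004,0,0,0,0.6],[0.003,-0.001,0.006,0,0,0,0.6],[0.003,-0.001,0.006,0,0,0,0.6]]'
```

```text
time: 10.02
eef_pos: [0.6272, 0.2032, 0.0117]
tcp_rot: [-0.0, 1.0, -0.0, -0.0]
contact_force: [-1.8, -0.4, 1.7]
opening: 0.737
finger_force: 45.6
```

```bash
python3 -m inch '[[0,0,0,0,0,0,1],[0,0,0,0,0,0,1],[0,0,0,0,0,0,1],[0,0,-0.05,0,0,0,1],[0,0,-0.11,0,0,0,1],[0.03,-0.05,-0.12,0,0,0,1],[0.06,-0.1,-0.12,0,0,0,1],[0.09,-0.15,-0.12,0,0,0,1],[0.12,-0.21,-0.12,0,0,0,1],[0.15,-0.26,-0.12,0,0,0,1]]'
python3 -m inch '[[0.024,-0.09,0,0,0,0,1],[0.024,-0.09,0,0,0,0,1],[0.024,-0.09,0,0,0,0,1]]'
python3 - <<'E'
from h import *
c=shot("wrist","w6"); outline("wrist",c,"ring_small",.012); to(.4535,-.1465,.001)
E
```

```text
time: 11.28
eef_pos: [0.4767, -0.0581, 0.1318]
tcp_rot: [-0.0, 1.0, -0.0, 0.001]
contact_force: [1.6, -2.0, 0.2]
opening: 1.003
finger_force: 0.0
time: 11.65
eef_pos: [0.4531, -0.1483, 0.1317]
tcp_rot: [0.002, 1.0, -0.0, 0.0]
contact_force: [-0.1, 0.4, -0.4]
opening: 1.0
finger_force: 0.0
ring_small wrist 0.6 xy 0.4522 -0.143 size 52 51 ang -0.785 px [328. 194.]
d [-0.     -0.0002  0.1304] r [ 0.     0.    -0.001] rows 3.0
```

View pics/w6.png

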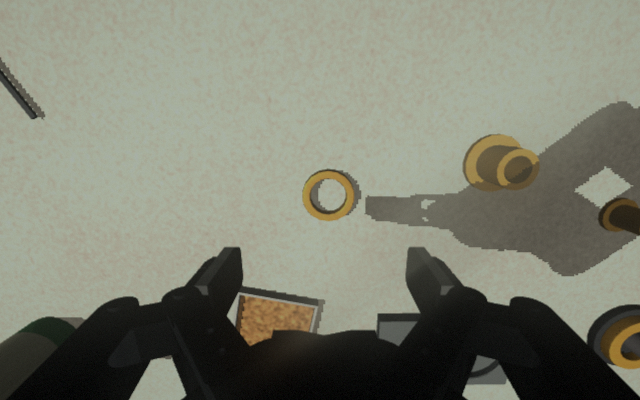

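Ring_small at (329,194), centred between the open fingers.

```bash
python3 -m inch '[[-0.0015,0.001,0.05,0,0,0,1],[-0.0015,0.001,0.1,0,0,0,1],[-0.0015,0.001,0.122,0,0,0,1],[-0.0015,0.001,0.131,0,0,0,1],[-0.0015,0.001,0.131,0,0,0,1],[-0.0015,0.001,0.131,0,0,0,0.4],[-0.0015,0.001,0.131,0,0,0,0.4],[-0.0015,0.001,0.131,0,0,0,0.4],[-0.0015,0.001,0.131,0,0,0,0.4],[-0.0015,0.001,0.131,0,0,0,0.4]]' 40
python3 - <<'E'
from h import *
to(.627,.203,.131)
E
```

```text
time: 13.0
eef_pos: [0.4559, -0.1459, 0.0022]
tcp_rot: [0.0, 1.0, -0.0, 0.001]
contact_force: [-1.7, 1.1, 7.2]
opening: 0.586
finger_force: 40.2
d [-0.1712  0.3489 -0.1287] r [-0.001  0.002 -0.   ] rows 7.0
```

```bash
python3 -m inch '[[0,0,-0.05,0,0,0,0.4],[0,0,-0.1,0,0,0,0.4],[-0.03,0.05,-0.13,0,0,0,0.4],[-0.06,0.1,-0.13,0,0,0,0.4],[-0.09,0.15,-0.13,0,0,0,0.4],[-0.12,0.2,-0.13,0,0,0,0.4],[-0.15,0.25,-0.13,0,0,0,0.4],[-0.171,0.3,-0.13,0,0,0,0.4],[-0.171,0.349,-0.13,0,0,0,0.4],[-0.171,0.349,-0.13,0,0,0,0.4]]'
python3 -m inch '[[0,0,0.02,0,0,0,0.4],[0,0,0.035,0,0,0,0.4],[0,0,0.035,0,0,0,0.4]]'
python3 - <<'E'
from h import *
c=shot("wrist","w7",(220,130,220,200),3); outline("wrist",c,"ring_small",ctrl.get_state()["eef_pos"][2]+.01); to(.627,.203,.0242)
E
```

```text
time: 14.25
eef_pos: [0.6253, 0.2068, 0.1304]
tcp_rot: [-0.002, 1.0, 0.0, 0.0]
contact_force: [0.1, -0.8, -1.4]
opening: 0.583
finger_force: 42.0
time: 14.62
eef_pos: [0.6239, 0.2019, 0.092]
tcp_rot: [0.001, 1.0, -0.001, -0.003]
contact_force: [0.5, -0.5, -1.1]
opening: 0.582
finger_force: 42.0
ring_small wrist 0.81 xy 0.6181 0.2031 size 52 48 ang 0.104 px [323. 251.]
ring_small wrist 0.53 xy 0.5876 0.2057 size 46 32 ang 1.493 px [327. 190.]
d [-0.0014  0.0004  0.0705] r [-0.    -0.001 -0.001] rows 2.0
```

View pics/w7.png

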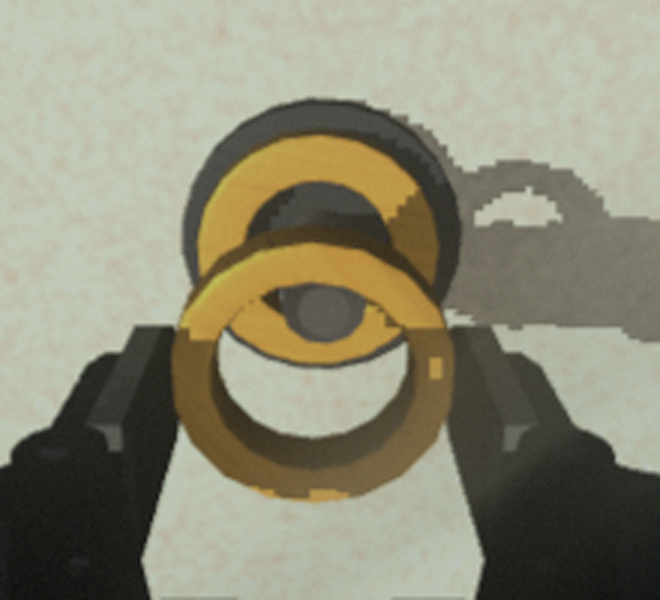

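Large ring lies on the disc round the post. The post tip shows at crop (320,313) and the held ring is centred on it in plan. Lowering.

```bash
python3 -m inch '[[-0.001,0,0.03,0,0,0,0.4],[-0.001,0,0.05,0,0,0,0.4],[-0.001,0,0.06,0,0,0,0.4],[-0.001,0,0.064,0,0,0,0.4],[-0.001,0,0.066,0,0,0,0.4],[-0.001,0,0.067,0,0,0,0.4]]'
```

```text
time: 15.48
eef_pos: [0.6274, 0.2037, 0.0291]
tcp_rot: [-0.0, 1.0, 0.0, 0.001]
contact_force: [-0.4, -0.5, -1.8]
opening: 0.582
finger_force: 42.0
```

```bash
python3 -m inch '[[0,0,0.002,0,0,0,0.4],[0,0,0.003,0,0,0,0.4],[0,0,0.005,0,0,0,0.4],[0,0,0.005,0,0,0,0.4]]'
```

```text
time: 15.98
eef_pos: [0.6271, 0.2036, 0.0243]
tcp_rot: [-0.0, 1.0, -0.0, 0.0]
contact_force: [-2.1, -1.1, 3.8]
opening: 0.578
finger_force: 42.5
```

```bash
python3 -m inch '[[0,0,0,0,0,0,1],[0,0,0,0,0,0,1],[0,0,0,0,0,0,1],[0,0,-0.05,0,0,0,1],[0,0,-0.1,0,0,0,1],[0.04,-0.04,-0.11,0,0,0,1],[0.08,-0.08,-0.11,0,0,0,1],[0.12,-0.12,-0.11,0,0,0,1],[0.16,-0.16,-0.11,0,0,0,1],[0.2,-0.187,-0.11,0,0,0,1]]'
python3 -m inch '[[0.004,0,0,0,0,0,1],[0.004,0,0,0,0,0,1]]'
python3 - <<'E'
from h import *
c=shot("wrist","w8"); outline("wrist",c,"bush_large",.006)
print([(round(d["conf"],2),np.round(d["position"],4)) for d in ctrl.mark_of("wrist","bush_large")][:2]); to(.4225,.016,.014)
E
```

```text
time: 17.23
eef_pos: [0.4257, 0.0152, 0.1334]
tcp_rot: [0.0, 1.0, -0.0, 0.0]
contact_force: [0.0, -0.0, 0.5]
opening: 1.004
finger_force: 0.0
time: 17.48
eef_pos: [0.4234, 0.0165, 0.1338]
tcp_rot: [0.0, 1.0, -0.0, 0.001]
contact_force: [1.5, -0.3, -0.1]
opening: 1.005
finger_force: 0.0
bush_large wrist 0.93 xy 0.422 0.018 size 55 54 ang -0.761 px [324. 192.]
[(0.94, array([ 0.4226,  0.0161, -0.0006]))]
d [ 0.0016 -0.0008  0.1198] r [-0.     0.001  0.001] rows 2.0
```

View pics/w8.png

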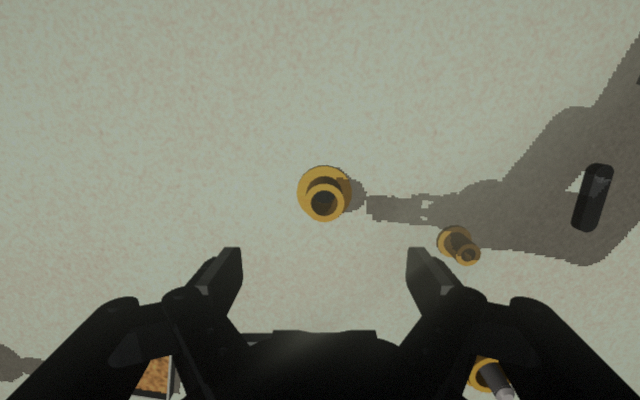

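Bush_large at (324,193), on the hand's centre line; bush_small at (458,243) is clear of the fingers.

```bash
python3 -m inch '[[0,0,0.05,0,0,0,1],[0,0,0.09,0,0,0,1],[0,0,0.112,0,0,0,1],[0,0,0.121,0,0,0,1],[0,0,0.121,0,0,0,1],[0,0,0.121,0,0,0,0.2],[0,0,0.121,0,0,0,0.2],[0,0,0.121,0,0,0,0.2],[0,0,0.121,0,0,0,0.2],[0,0,0.121,0,0,0,0.2]]' 40
python3 - <<'E'
from h import *
to(.6415,.023,.08)
E
```

```text
time: 18.88
eef_pos: [0.4237, 0.0164, 0.0133]
tcp_rot: [-0.0, 1.0, -0.0, 0.001]
contact_force: [-0.6, 1.2, 6.6]
opening: 0.41
finger_force: 40.0
d [-0.2179  0.0066 -0.0664] r [-0.     0.001  0.   ] rows 4.0
```

```bash
python3 -m inch '[[0,0,-0.04,0,0,0,0.2],[0,0,-0.08,0,0,0,0.2],[-0.06,0.002,-0.08,0,0,0,0.2],[-0.12,0.004,-0.08,0,0,0,0.2],[-0.18,0.006,-0.08,0,0,0,0.2],[-0.218,0.0066,-0.08,0,0,0,0.2],[-0.218,0.0066,-0.08,0,0,0,0.2],[-0.218,0.0066,-0.07,0,0,0,0.2],[-0.218,0.0066,-0.055,0,0,0,0.2],[-0.218,0.0066,-0.055,0,0,0,0.2]]'
python3 - <<'E'
from h import *
c=shot("wrist","w9"); outline("wrist",c,"bush_block",.014); to(.6415,.023,.0193)
E
```

```text
time: 20.12
eef_pos: [0.638, 0.0234, 0.0644]
tcp_rot: [-0.0, 1.0, 0.0, -0.003]
contact_force: [0.4, 0.3, -2.5]
opening: 0.402
finger_force: 41.0
bush_block wrist 0.75 xy 0.6413 -0.0067 size 156 94 ang -1.56 px [278. 208.]
bush_block wrist 0.33 xy 0.6289 0.2178 size 63 57 ang 1.253 px [589. 208.]
d [-0.0016 -0.0002  0.0474] r [ 0.    -0.001  0.   ] rows 1.0
```

View pics/w9.png

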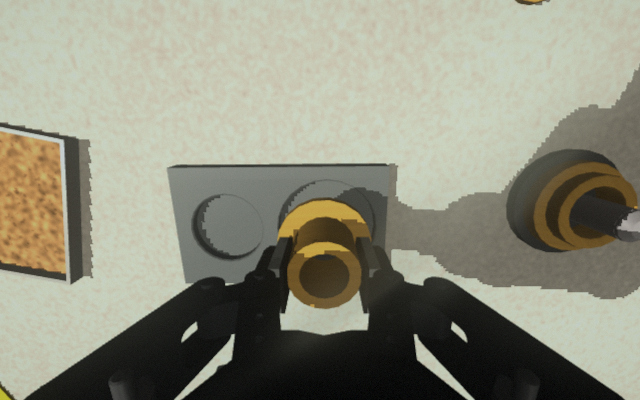

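Wrist view: rings stacked at (590,205); bush held at (325,270), large pocket around (328,215), beneath it in plan. Lowering.

```bash
python3 -m inch '[[0,0,0.02,0,0,0,0.2],[0,0,0.034,0,0,0,0.2],[0,0,0.04,0,0,0,0.2],[0,0,0.042,0,0,0,0.2],[0,0,0.042,0,0,0,0.2]]'
```

```text
time: 20.85
eef_pos: [0.6411, 0.0231, 0.0254]
tcp_rot: [-0.0, 1.0, -0.0, 0.0]
contact_force: [0.0, -1.0, -1.9]
opening: 0.41
finger_force: 41.0
```

```bash
python3 -m inch '[[0,0,0.003,0,0,0,0.2],[0,0,0.005,0,0,0,0.2],[0,0,0.006,0,0,0,0.2],[0,0,0.0065,0,0,0,0.2],[0,0,0.0065,0,0,0,0.2]]'
```

```text
time: 21.48
eef_pos: [0.641, 0.0231, 0.0194]
tcp_rot: [-0.0, 1.0, -0.0, -0.0]
contact_force: [-2.2, 0.3, 2.4]
opening: 0.408
finger_force: 41.5
```

```bash
python3 -m inch '[[0,0,0,0,0,0,1],[0,0,0,0,0,0,1],[0,0,0,0,0,0,1],[0,0,-0.04,0,0,0,1],[0,0,-0.1,0,0,0,1],[0.045,0.035,-0.11,0,0,0,1],[0.09,0.07,-0.11,0,0,0,1],[0.13,0.105,-0.11,0,0,0,1],[0.1645,0.132,-0.11,0,0,0,1],[0.1645,0.132,-0.11,0,0,0,1]]'
python3 - <<'E'
from h import *
c=shot("wrist","w10"); outline("wrist",c,"bush_small",.005)
print([(round(d["conf"],2),np.round(d["position"],4)) for d in ctrl.mark_of("wrist","bush_small")][:2]); outline("wrist",c,"key",.011); to(.4765,.154,.01)
E
```

```text
time: 22.72
eef_pos: [0.4741, 0.1566, 0.1285]
tcp_rot: [-0.002, 1.0, 0.0, -0.0]
contact_force: [0.9, -0.4, -0.4]
opening: 1.003
finger_force: 0.0
bush_small wrist 0.75 xy 0.4782 0.1565 size 39 34 ang 0.004 px [322. 198.]
[(0.8, array([ 0.4754,  0.1552, -0.0032])), (0.47, array([ 0.6268, -0.2132,  0.    ]))]
key wrist 0.67 xy 0.427 0.2857 size 69 24 ang -0.023 px [462. 146.]
d [ 0.0013 -0.0006  0.1193] r [-0.     0.001 -0.001] rows 2.0
```

View pics/w10.png

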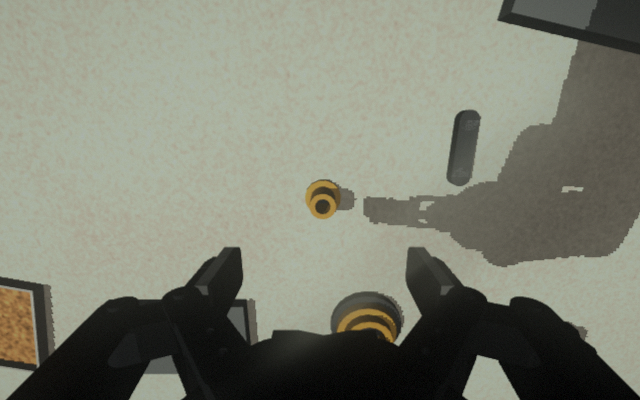

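Bush_small at (322,198), on the centre line; key at (462,147).

```bash
python3 -m inch '[[0,0,0.05,0,0,0,1],[0,0,0.09,0,0,0,1],[0,0,0.11,0,0,0,1],[0,0,0.119,0,0,0,1],[0,0,0.119,0,0,0,0.6],[0,0,0.119,0,0,0,0.1],[0,0,0.119,0,0,0,0.1],[0,0,0.119,0,0,0,0.1],[0,0,0.119,0,0,0,0.1],[0,0,0.119,0,0,0,0.1]]' 40
python3 - <<'E'
from h import *
to(.642,-.0505,.08)
E
```

```text
time: 24.18
eef_pos: [0.4773, 0.1553, 0.011]
tcp_rot: [-0.0, 1.0, 0.0, 0.001]
contact_force: [-0.5, -0.5, 5.5]
opening: 0.261
finger_force: 39.4
d [-0.1648 -0.2058 -0.0688] r [0.    0.002 0.   ] rows 5.0
```

```bash
python3 -m inch '[[0,0,-0.04,0,0,0,0.1],[0,0,-0.09,0,0,0,0.1],[-0.04,-0.05,-0.09,0,0,0,0.1],[-0.07,-0.1,-0.09,0,0,0,0.1],[-0.11,-0.15,-0.09,0,0,0,0.1],[-0.14,-0.18,-0.09,0,0,0,0.1],[-0.165,-0.206,-0.09,0,0,0,0.1],[-0.165,-0.206,-0.08,0,0,0,0.1],[-0.165,-0.206,-0.055,0,0,0,0.1],[-0.165,-0.206,-0.055,0,0,0,0.1]]'
python3 - <<'E'
from h import *
c=shot("wrist","w11"); outline("wrist",c,"bush_block",.014);outline("wrist",c,"key_tray",.012); to(.642,-.0505,.017)
E
```

```text
time: 25.42
eef_pos: [0.6378, -0.0494, 0.0609]
tcp_rot: [-0.0, 1.0, 0.001, -0.004]
contact_force: [-0.1, -0.0, -0.8]
opening: 0.263
finger_force: 39.5
bush_block wrist 0.61 xy 0.6409 -0.0075 size 157 94 ang -1.569 px [383. 213.]
key_tray wrist 0.93 xy 0.6258 -0.2064 size 118 95 ang -0.206 px [101. 197.]
d [-0.0008 -0.0003  0.0482] r [0.    0.    0.001] rows 1.0
```

View pics/w11.png

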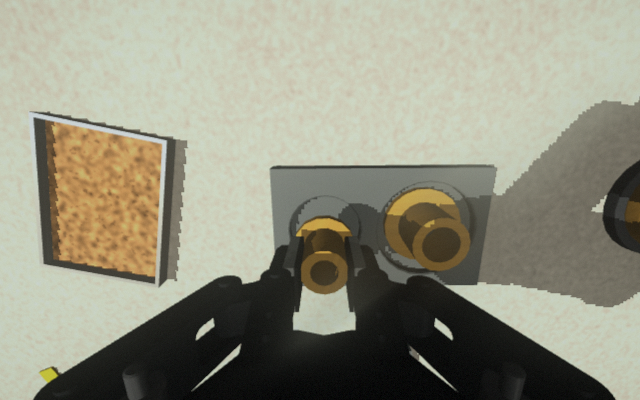

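Bush_large sits flat inside its pocket (428,226); the small bush (324,255) is above the small pocket (325,225).

```bash
python3 -m inch '[[0,0,0.02,0,0,0,0.1],[0,0,0.034,0,0,0,0.1],[0,0,0.04,0,0,0,0.1],[0,0,0.043,0,0,0,0.1],[0,0,0.045,0,0,0,0.1],[0,0,0.045,0,0,0,0.1]]'
```

```text
time: 26.32
eef_pos: [0.6416, -0.0509, 0.0201]
tcp_rot: [-0.0, 1.0, -0.0, 0.0]
contact_force: [-0.1, 0.3, -1.3]
opening: 0.268
finger_force: 39.5
```

```bash
python3 -m inch '[[0,0,0.002,0,0,0,0.1],[0,0,0.003,0,0,0,0.1],[0,0,0.0035,0,0,0,0.1],[0,0,0.0035,0,0,0,0.1]]'
```

```text
time: 26.82
eef_pos: [0.6415, -0.0509, 0.017]
tcp_rot: [-0.0, 1.0, -0.0, -0.0]
contact_force: [-2.1, -0.8, 4.1]
opening: 0.263
finger_force: 40.0
```

```bash
python3 -m inch '[[0,0,0,0,0,0,0.45],[0,0,0,0,0,0,0.45],[0,0,0,0,0,0,0.45],[0,0,-0.05,0,0,0,0.45],[0,0,-0.1,0,0,0,0.5],[0.035,0.05,-0.12,0,0,0,0.5],[0.07,0.1,-0.12,0,0,0,0.5],[0.1,0.15,-0.12,0,0,0,0.5],[0.13,0.2,-0.12,0,0,0,0.5],[0.16,0.25,-0.12,0,0,0,0.5]]'
python3 -m inch '[[0.03,0.05,0,0,0,0,0.5],[0.052,0.088,0,0,0,0,0.5],[0.052,0.088,0,0,0,0,0.5],[0.052,0.088,0,0,0,0,0.5]]'
python3 - <<'E'
from h import *
c=shot("wrist","w12"); outline("wrist",c,"key",.011)
print([(round(d["conf"],2),np.round(d["position"],4)) for d in ctrl.mark_of("wrist","key")][:2]); to(.429,.2855,.003)
E
```

```text
time: 28.08
eef_pos: [0.4803, 0.2006, 0.1365]
tcp_rot: [0.0, 1.0, 0.0, 0.0]
contact_force: [-0.1, 0.4, 0.0]
opening: 0.502
finger_force: 0.0
time: 28.58
eef_pos: [0.4296, 0.2869, 0.1364]
tcp_rot: [-0.0, 1.0, -0.0, 0.0]
contact_force: [-0.2, 0.5, 0.5]
opening: 0.499
finger_force: 0.0
key wrist 0.84 xy 0.4259 0.2889 size 70 18 ang -0.007 px [324. 190.]
[(0.97, array([ 0.4328,  0.2888, -0.0018]))]
d [ 0.0011 -0.0006  0.1333] r [-0.     0.    -0.002] rows 3.0
```

View pics/w12.png

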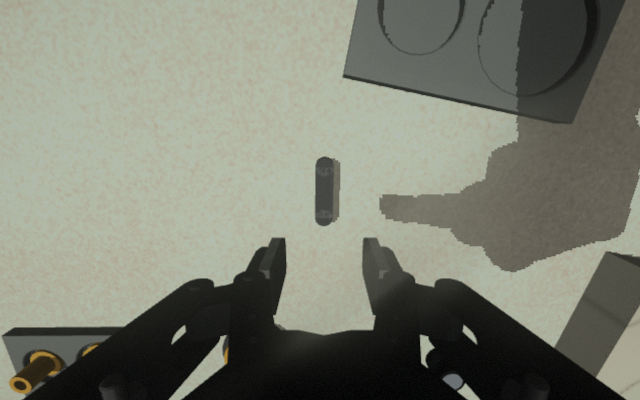

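Key at (324,190), lying along world x and centred under the hand.

```bash
python3 -m inch '[[0,0,0.05,0,0,0,0.5],[0,0,0.1,0,0,0,0.5],[0,0,0.122,0,0,0,0.5],[0,0,0.132,0,0,0,0.5],[0,0,0.132,0,0,0,0.5],[0,0,0.132,0,0,0,0],[0,0,0.132,0,0,0,0],[0,0,0.132,0,0,0,0],[0,0,0.132,0,0,0,0]]' 40
python3 - <<'E'
from h import *
to(.626,-.2115,.1,-.2)
E
```

```text
time: 29.85
eef_pos: [0.4307, 0.2876, 0.0059]
tcp_rot: [-0.0, 1.0, 0.0, 0.002]
contact_force: [-0.4, -0.6, 6.3]
opening: 0.191
finger_force: 40.3
d [-0.1953 -0.4992 -0.094 ] r [0.001 0.003 0.201] rows 9.0
```

```bash
python3 -m inch '[[0,0,-0.05,0,0,0,0],[0,0,-0.1,0,0,0,0],[-0.02,-0.05,-0.1,0,0,0.05,0],[-0.04,-0.1,-0.1,0,0,0.1,0],[-0.06,-0.155,-0.1,0,0,0.15,0],[-0.08,-0.21,-0.1,0,0,0.2,0],[-0.1,-0.265,-0.1,0,0,0.2,0],[-0.12,-0.32,-0.1,0,0,0.2,0],[-0.145,-0.375,-0.1,0,0,0.2,0],[-0.165,-0.43,-0.1,0,0,0.2,0]]'
python3 - <<'E'
from h import *
to(.626,-.2115,.06,-.2)
E
```

```text
time: 31.1
eef_pos: [0.5947, -0.1445, 0.1039]
tcp_rot: [0.1, 0.995, 0.0, -0.0]
contact_force: [0.4, -0.1, -0.4]
opening: 0.194
finger_force: 39.6
d [-0.044  -0.0595  0.0439] r [ 0. -0.  0.] rows 2.0
```

```bash
python3 -m inch '[[-0.044,-0.0595,0,0,0,0,0],[-0.044,-0.0595,0.02,0,0,0,0],[-0.044,-0.0595,0.044,0,0,0,0],[-0.044,-0.0595,0.044,0,0,0,0],[-0.044,-0.0595,0.044,0,0,0,0]]'
python3 - <<'E'
from h import *
c=shot("wrist","w13"); outline("wrist",c,"key_tray",.012); outline("wrist",c,"key",ctrl.get_state()["eef_pos"][2]+.005);to(.626,-.2115,.0099,-.2)
E
```

```text
time: 31.72
eef_pos: [0.6259, -0.2097, 0.0608]
tcp_rot: [0.1, 0.995, -0.0, 0.0]
contact_force: [0.3, 0.5, -0.3]
opening: 0.19
finger_force: 39.6
key_tray wrist 0.95 xy 0.6199 -0.2087 size 105 90 ang -0.206 px [321. 202.]
key_tray wrist 0.48 xy 0.6423 -0.0366 size 112 98 ang -1.553 px [564. 193.]
key wrist 0.56 xy 0.6205 -0.2072 size 71 18 ang -0.199 px [323. 245.]
d [ 0.0004 -0.0016  0.052 ] r [-0.001  0.002  0.001] rows 1.0
```

View pics/w13.png

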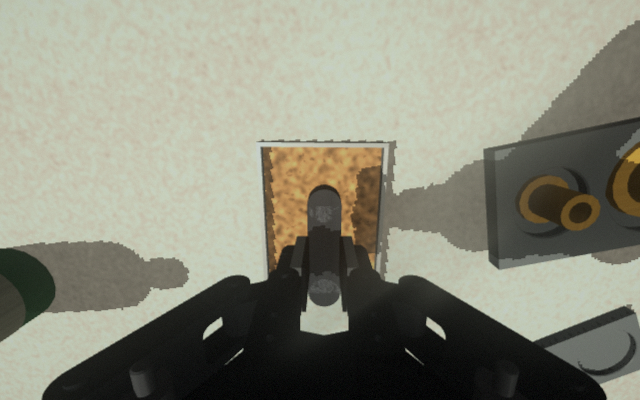

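Key (323,245) is lined up over the tray (325,205), and the small bush sits inside its pocket (550,200). Lowering.

```bash
python3 -m inch '[[0,-0.002,0.025,0,0,0,0],[0,-0.002,0.04,0,0,0,0],[0,-0.002,0.045,0,0,0,0],[0,-0.002,0.048,0,0,0,0],[0,-0.002,0.048,0,0,0,0]]'
```

```text
time: 32.5
eef_pos: [0.6257, -0.212, 0.0128]
tcp_rot: [0.1, 0.995, -0.0, 0.0]
contact_force: [0.1, 0.1, -0.4]
opening: 0.19
finger_force: 39.6
```

```bash
python3 -m inch '[[0,0,0.001,0,0,0,0],[0,0,0.002,0,0,0,0],[0,0,0.003,0,0,0,0],[0,0,0.0034,0,0,0,0],[0,0,0.0034,0,0,0,0]]'
```

```text
time: 33.12
eef_pos: [0.6255, -0.212, 0.01]
tcp_rot: [0.1, 0.995, -0.0, -0.0]
contact_force: [-3.5, 1.0, 4.9]
opening: 0.188
finger_force: 40.2
```

Contact, so the key is down on the cork. Open to 0.45, which stays inside the tray, then rise and check.

```bash
python3 -m inch '[[0,0,0,0,0,0,0.4],[0,0,0,0,0,0,0.4],[0,0,0,0,0,0,0.4],[0,0,-0.05,0,0,0,0.4],[0,0,-0.11,0,0,0,0.4],[0.05,0,-0.17,0,0,0,0.4],[0.1,0,-0.22,0,0,0,0.4],[0.15,0,-0.26,0,0,0,0.4],[0.17,0.01,-0.26,0,0,0,0.4],[0.17,0.01,-0.26,0,0,0,0.4]]'
python3 - <<'E'
from h import *
c=shot("wrist","w14")
outline("wrist",c,"key",.015); outline("wrist",c,"key_tray",.012); outline("wrist",c,"bush_block",.014); outline("wrist",c,"bush_small",.011); outline("wrist",c,"bush_large",.012); print(ctrl.get_state()["eef_pos"])
for n in("top","side"):
    shot(n)
    for t in("bottle","loupe"): print(n,t,[(round(d["conf"],2),np.round(d["position"],3)) for d in ctrl.mark_of(n,t)][:2])
E
```

```text
time: 34.38
eef_pos: [0.4599, -0.1679, 0.2712]
tcp_rot: [0.1, 0.995, -0.001, 0.002]
contact_force: [0.1, -1.1, 0.1]
opening: 0.4
finger_force: 0.0
key wrist 0.71 xy 0.6199 -0.21 size 75 20 ang -0.212 px [317. 271.]
key_tray wrist 0.69 xy 0.6232 -0.2094 size 120 90 ang -0.205 px [319. 271.]
key_tray wrist 0.34 xy 0.6207 -0.2105 size 73 17 ang -0.201 px [317. 271.]
bush_block wrist 0.89 xy 0.6395 -0.0084 size 158 101 ang -1.562 px [441. 256.]
bush_block wrist 0.57 xy 0.806 -0.0571 size 65 18 ang 0.265 px [422. 349.]
bush_small wrist 0.6 xy 0.6446 -0.0479 size 51 34 ang 0.307 px [418. 266.]
bush_large wrist 0.86 xy 0.6454 0.0299 size 80 55 ang 0.706 px [466. 258.]
[ 0.46099008 -0.16849144  0.26776028]
top bottle [(0.83, array([ 0.631, -0.468,  0.004]))]
top loupe [(0.55, array([0.648, 0.431, 0.004])), (0.51, array([ 0.643, -0.009, -0.002]))]
side bottle [(0.72, array([ 0.631, -0.47 ,  0.001]))]
side loupe [(0.35, array([0.626, 0.204, 0.006]))]
```

View pics/w14.png

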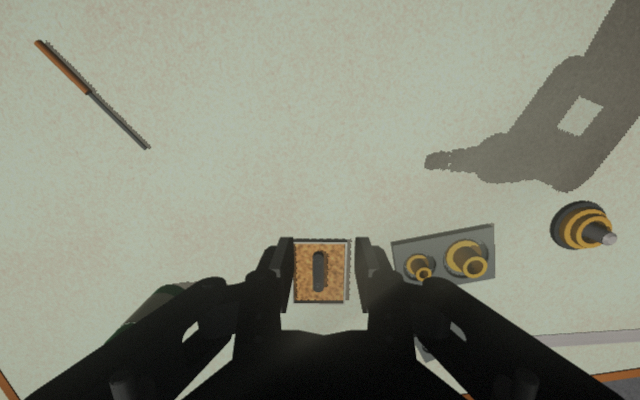

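The picture shows the key along the tray (319,271), both bushes upright in their pockets (418,266) and (466,258), and the rings stacked on the post (583,228). The bottle and loupe have not moved.

```bash
python3 -c "
from plant import ctrl; print(ctrl.sign_off())"
```

```text
the job is handed in; nothing more can be done
None
```

All five parts are put away: both rings are on the post with the large one at the bottom, both bushes stand in their own pockets, and the key lies along the tray. The job was handed in at about 34.5 s of robot time, with the bottle and loupe where they were.

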